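Set the dial, push the support leg to its mark and squeeze its cam lever shut

TASK

Set up the spring-loaded support leg lying in its cradle on the work cart: first turn the spring-load dial on the head block until its pointer stands at the brass flag. Then push the sliding leg out by its cross bar until its pointer meets the brass length marker, and only there, keeping the leg at the marker, slide the cam lever fully closed by squeezing it towards the fixed cheek. Finish still holding: keep the leg at its mark and the lever squeezed shut in the fingers, do not let go, and leave the markers and the fittings lying around where they are.

Things in the scene. Friction and masses are not known exactly. Their poses are not given: they have to be found in the camera images.
- stand: Fixed cradle of the leg. Steel base plate 124 (x) x 400 (y) x 12 mm; origin at the centre of its underside. Grey head block 84 x 84 mm at y = +140 mm, top at z = 56 mm; foot bracket 58 mm high at y = -175 mm; a 20 mm tube along y between them, axis at z = 36 mm, on which the leg slides towards -y. Nothing on it is higher than 102 mm. Its axes are the room's, turned up to 0.22 rad about z.
- dial (a joint): Angle of the black spring-load dial on top of the head block (rad), about the upright axis, growing anticlockwise seen from above; turns a full turn either way, stiff by 0.04 N m, stays where left. At 0 its pointer points along the stand's -x (towards the robot). It starts between -0.7 and -0.2.
- dial_flag (a joint): Angle of the brass flag at the rim of the dial plate (rad), same zero and sense as the dial: the dial is set when both angles are equal. Between 0.2 and 0.75; not to be moved.
- dial_grip (a point): On the dial's axis, 81.5 mm above the cart, 10 mm below the top of the dial's upright bar grip. The bar is 46 mm long (along the pointer direction), 14 mm thick, 26 mm tall, on a round skirt 48 mm across whose top is 65.5 mm above the cart.
- dial_pointer (a point): Tip of the dial's aluminium pointer, 30 mm from the dial axis.
- dial_mark (a point): The point 30 mm from the dial axis in the direction of the brass flag: where the pointer tip must be.
- leg_slide (a joint): How far the leg is pushed out along the stand's -y (m): 0 = retracted (start), up to 0.125. A spring pulls it back with 2.4 N at 0, rising by 0.3 N per 10 mm, plus 0.8 N friction: let go, it slides back. Nothing stops it at the mark.
- leg: The sliding leg; origin on the tube axis, axes as the stand's, z here above the cart. Cross bar: upright plate 100 (x) x 8 (y) mm, +y face at y = -25 mm, z 52 to 102 mm; put the open fingers on its +y side, one each side of cheek and lever, and push to -y. Fixed cheek: upright plate, outer face x = +18 mm, y -25 to +20 mm, z 55 to 97 mm. Housing below: top at z 55 mm.
- grip_point (a point): Point on the leg, 79 mm above the cart, midway (in stand x) between the outer faces of the fixed cheek and of the closed lever, 10 mm on the +y side of the cross bar's face: the middle of the finger pads when 20 mm wide fingers touch the bar.
- cam_lever: The cam lever, a steel paddle on the leg, upright plate 8 (x) x 40 (y) mm, 55 to 97 mm above the cart, axes as the stand's; its origin is the leg's when open and moves 10 mm to +x in closing. Outer face at x = -28 mm of its origin: 46 mm from the cheek's outer face when open, 36 mm when closed.
- cam_lever_slide (a joint): Slide of the cam lever (m): 0 = open (start, paddle towards the robot), 0.010 = fully closed, moving along the stand's +x towards the cheek. A spring pushes it open with 3 N at 0 and 5.5 N at 10 mm.
- length_index (a joint): Position of the brass length marker on the aluminium scale strip along the robot's side of the stand (m): when joint leg_slide has the same value, the leg's steel pointer is at the marker. Between 0.05 and 0.11; not to be moved.
- leg_pointer (a point): Tip of the leg's steel pointer, 57 mm from the tube axis towards the stand's -x, 36 mm above the cart.
- length_mark (a point): The point beside the brass length marker where the tip of the leg's pointer must be; axes as the stand's.
- tee_a: Brass pipe tee lying beside the stand, 56x66x45 mm, a bystander; origin under its centre.
- union_a: Brass pipe union, 54x54x48 mm, a bystander; origin under its centre.
- nipple_a: Brass threaded nipple, 46x40x52 mm, upright, a bystander; origin under its centre.
- cap_a: Brass hexagon cap, 41x47x25 mm, a bystander; origin under its centre.
- plug_a: Brass plug, 41x35x31 mm, on the robot's side of the stand, a bystander; origin under its centre.

How it is judged (in metres and radians):
On the way, in this order (a step that is already met when the one before it is completed fails the run):
1. the dial's pointer is at the brass flag, the leg still in (distance between dial_pointer and dial_mark below 0.004 m and value of joint leg_slide below 0.03 m), for 0.3 s.
2. the leg's pointer is held at the length marker within 3 mm with the lever still open (y of leg_pointer in the frame of length_mark between -0.003 and 0.003 m and value of joint cam_lever_slide below 0.004 m), for 0.2 s.
At the end, for the whole second after the job is handed in: The dial pointer is within 4 mm of the flag point, the leg pointer within 3 mm of the length marker and still, the cam lever closed to more than 8 of its 10 mm, with the fingers still pressing on the lever (over 2 N); both would spring back if released (distance between dial_pointer and dial_mark below 0.004 m and y of leg_pointer in the frame of length_mark between -0.003 and 0.003 m and value of joint cam_lever_slide above 0.008 m and contact force between the fingers and cam_lever above 2 N and velocity of joint leg_slide below 0.01 m/s); the arm keeps its last pose, push and grip.
It fails at once if the lever is closed more than 6 mm while the leg is more than 6 mm off its mark (value of joint cam_lever_slide above 0.006 m and not (y of leg_pointer in the frame of length_mark between -0.006 and 0.006 m)).
It fails at once if the brass flag or the length marker is shifted by more than 3 mm (distance of any of dial_mark, length_mark from where it was at the start of the episode above 0.003 m).
It fails at once if a fitting lying around is shifted by more than 30 mm (distance of any of tee_a, union_a, nipple_a, cap_a, plug_a from where it was at the start of the episode above 0.03 m).
It also fails if it takes over 51 s, if anything falls off the work surface, if the arm or the gripper's body presses on something with over 40 N, if the wrist force passes 120 N, or if a joint passes its speed limit or range.

ROBOT

A 6-joint arm with a two-finger parallel gripper is mounted at the origin on a cart in front of the work surface, level with it; the furniture and walls round the work are solid. World frame = base frame: x ahead of the robot, y to its left, z up, the work surface at z = 0. Lengths are in mm, angles in degrees, forces in N, time in s.
With the tool pointing down it reaches from about 300 to 1000 mm from the base axis. Payload 5.1 kg.
Tool frame: the origin (TCP) lies at the very end of the fingers, on their centre line; the grasp point (between the pads) lies 19 mm behind it (grasp_offset is the z of the grasp point in the tool frame, in mm); z points along the fingers, y is the line along which they close (so a half turn about z gives the same grasp; the last joint's range is limited). The gripper opens to 95 mm and grips with 3 to 60 N. Pads are 20 mm wide; open, the fingers measure 119 mm over their backs; the gripper's body (75 mm by 180 mm) begins 59 mm behind the grasp point.
Start: joints at [65.226, 7.093, 94.555, -0, 78.352, -4.733], TCP at [222.782, 610.617, 214.656] pointing down, gripper open.
Joint ranges: [-149.61, 149.61], [-58.7, 133.49], [1.44, 155.28], [-77.14, 257.14], [18.33, 153.61], [-166.67, 166.67]. Speed limits (degrees/s): [147.25, 147.25, 180, 180, 180, 180].

INTERFACE

Orientations are given as a 3x3 rotation matrix whose columns are the frame's x, y, z axes.
In Python, from station import * gives the robot as it stands.
- The arm moves only by the tool apply_moves, never from a script. Its argument "series" is a list of rows, each an object of numbers: "dx", "dy", "dz": the shift along the tool's x, y, z in units of 40 mm (1.0 is 40 mm); "rx", "ry", "rz": the turn, a rotation vector about the tool's x, y, z in units of 10 degrees (1.0 is 10 degrees). A call has 1 to 5 rows; each row is the pose to reach, as a shift and turn from the pose commanded when the call began, along the tool's axes at that moment; what a row does not reach only later rows make up. A row lasts 1/8 s, in which the tool goes at most 62.5 mm and 10.7 degrees, less where a joint would pass 70% of its speed; a pose out of reach is approached as far as the arm can. A call with a gripper value outside its range is refused whole. "jaw" is the opening, from 0 (shut) to 1 (fully open), set as the call begins (left out, the last holds). The fingers move at their own pace and stop on an object; "grip_force" is the grip in N (left out, the last holds). Time passes only in rows, so rows that repeat a pose let the fingers close. It gives the time, the measured TCP pose, the force, the opening and the grip force at its end, in the units of the state.
- sense(): the state, without advancing time (a new reading comes with each control period).
- get_image(name): name is "side" or "top" or "wrist"; returns (picture, depth): 384x512x3 uint8, red, green, blue; 384x512 float32, mm along the optical axis (not along the pixel's ray), 0 where there is no reading.
- camera_info(name): a dict with "mtx" (3x3 intrinsics, pixels), "k1" (the pictures are not rectified: a ray, as slopes to the right and down, at radius r is drawn at 1 + k1 r^2 times it, then the intrinsics apply), "pose" (4x4, takes a point from camera to world coordinates); the wrist camera has in their place "mount" (4x4, takes a point from camera to tool coordinates, whose origin is the TCP and whose axes are the flange's). Camera axes: x right, y up, looking along -z (the intrinsics and any distortion apply to the point x, -y, -z); pixel columns grow to the right and rows downward; lengths in mm; the calibration is good to about 2 mm. A picture is of the moment at which its call begins: read the wrist's pose just before it. camera_info takes no time and is no camera call.
- finish_job(): hands the job in; it is judged then, once.
Trained networks look in the newest picture that a camera, given by its name, has taken for a name from the list of things; names that differ only in an ending like _2 or _b are one class to them, and where a whole thing is asked for, a point or a joint stands for the part that bears it (a point fixed in the world has none). Each returns a list of dicts, best first, with "conf" (0 to 1); they miss things now and then, are a little off and sometimes report something else, mostly with a low value. They report only what shows in the picture. A call takes as long as a camera call.
- find_in(camera, thing): "extent" ([left, top, right, bottom] in pixels, round what is visible of it).
- masks_of(camera, thing): "mask" (384x512 bool, what is visible of it) and "extent" ([left, top, right, bottom] in pixels, round what is visible of it).
- spot_point(camera, thing): "position" ([column, row] in pixels: a listed point, or the origin of a listed thing).
The state is a dict: "clock": time; "joints": joint angles; "dq": joint speeds; "effort": joint torques, N m; "position": TCP position; "tcp_rot": TCP orientation; "contact_force": force on the tool from outside, world axes, zero at the start; "wrist_torque": the same for the moment, N m; "finger_gap": finger opening in mm; "gripper_force": force on a finger pad.
Only numpy, scipy, OpenCV 4.12 (cv2) and the standard library are available. Lean on these libraries where they do the work, as an engineer would, in place of code of your own. Each camera call takes 0.05 s, during which the arm holds its last target. There are 200 camera calls.

## Working session

There is one attempt and no reset: what is moved stays moved. The work goes in short steps, Python scripts to look and compute and a tool call to move; the robot and the scene stay as the last step left them, time stands still between calls to the robot, and variables do not carry over. Pictures are saved under pics/ and viewed, at most 10 in all, crops included, and the job is handed in when it is done.

Besides the shell and the picture viewer there is one more tool, called after "Call:" as name([rows], argument=value, ...), one row to a line, values as JSON. apply_moves: Moves the arm, as the interface text tells. Its arguments: {"type":"object","properties":{"series":{"type":"array","items":{"type":"object","properties":{"dx":{"type":"number"},"dy":{"type":"number"},"dz":{"type":"number"},"rx":{"type":"number"},"ry":{"type":"number"},"rz":{"type":"number"}}}},"jaw":{"type":"number"},"grip_force":{"type":"number"}},"required":["series"]}

```bash
mkdir -p pics
cat > h.py <<'E'
from station import *
import numpy as np, cv2
def cam(name):
    c=camera_info(name); 
    if 'pose' in c: P=np.array(c['pose'])
    else:
        s=sense(); T=np.eye(4); T[:3,:3]=s['tcp_rot']; T[:3,3]=s['position']; P=T@np.array(c['mount'])
    return np.array(c['mtx']),c['k1'],P
def ray(name,px,C=None):
    K,k1,P=C or cam(name)
    d=np.array([(px[0]-K[0,2])/K[0,0],(px[1]-K[1,2])/K[1,1]]); u=d.copy()
    for _ in range(20): u=d/(1+k1*(u@u))
    return P[:3,3],P[:3,:3]@np.array([u[0],-u[1],-1])
def atz(name,px,z,C=None):
    o,d=ray(name,px,C); return o+d*(z-o[2])/d[2]
def proj(name,p,C=None):
    K,k1,P=C or cam(name); q=np.linalg.inv(P)@np.r_[p,1]; u=np.array([q[0],-q[1]])/-q[2]
    u=u*(1+k1*u@u); return np.array([K[0,0]*u[0]+K[0,2],K[1,1]*u[1]+K[1,2]])
def save(name,im,f=1): cv2.imwrite('pics/'+name,cv2.resize(im[:,:,::-1],None,fx=f,fy=f,interpolation=cv2.INTER_CUBIC))
E
python3 - <<'E'
from h import *
H=dict(dial_grip=81.5,dial_pointer=64,dial_mark=64,leg_pointer=36,length_mark=36,grip_point=79,stand=0,plug_a=0)
for n in('top','side'):
    im,d=get_image(n); save(n+'1.png',im,1.5)
    for t,z in H.items():
        r=spot_point(n,t)
        for x in r[:2]: print(n,t,round(x['conf'],2),np.round(x['position'],1),np.round(atz(n,x['position'],z),1))
print(sense()['clock'],sense()['tcp_rot'])
E
```

```text
top dial_grip 0.53 [216.7 224.8] [467.   77.4  81.5]
top dial_grip 0.48 [285.3 170.4] [591.4 -94.7  81.5]
top dial_pointer 0.7 [218.1 235.1] [444.1  76.4  64. ]
top dial_mark 0.68 [275.8 257.8] [382.6 -59.   64. ]
top dial_mark 0.47 [218.5 224.2] [470.5  74.5  64. ]
top leg_pointer 0.64 [261.7 240.3] [428.5 -28.3  36. ]
top grip_point 0.65 [260.6 214.8] [485.8 -28.4  79. ]
top grip_point 0.39 [313.8 165.7] [ 600.1 -165.6   79. ]
top stand 0.58 [274.2 215.1] [494.7 -64.8   0. ]
top stand 0.51 [275.7 260.2] [379.5 -61.4   0. ]
top plug_a 0.57 [272.6 256.2] [390.  -54.2   0. ]
side dial_grip 0.71 [212.2 185.6] [475.7  77.6  81.5]
side dial_pointer 0.82 [198.  194.8] [437.8  83.   64. ]
side dial_pointer 0.4 [318.7 251.9] [ 570.7 -235.5   64. ]
side dial_mark 0.52 [333.1 267.6] [ 567.8 -287.8   64. ]
side leg_pointer 0.72 [216.3 229.2] [431.4 -28.   36. ]
side leg_pointer 0.51 [233.5 209.7] [501.4  16.7  36. ]
side length_mark 0.49 [238.4 252.2] [ 438.3 -122.7   36. ]
side grip_point 0.75 [235.1 208.8] [481.2 -31.4  79. ]
side stand 0.97 [243.1 244.6] [478.  -71.9   0. ]
side plug_a 0.82 [203.3 252.6] [385.2 -48.5   0. ]
side plug_a 0.48 [316.8 249.7] [ 617.  -175.7    0. ]
0.9 [[-9.39435273e-01  3.42726373e-01  2.50592913e-05]
 [ 3.42726374e-01  9.39435273e-01  3.89237187e-05]
 [-1.02013972e-05  4.51547943e-05 -9.99999999e-01]]
```

View pics/top1.png

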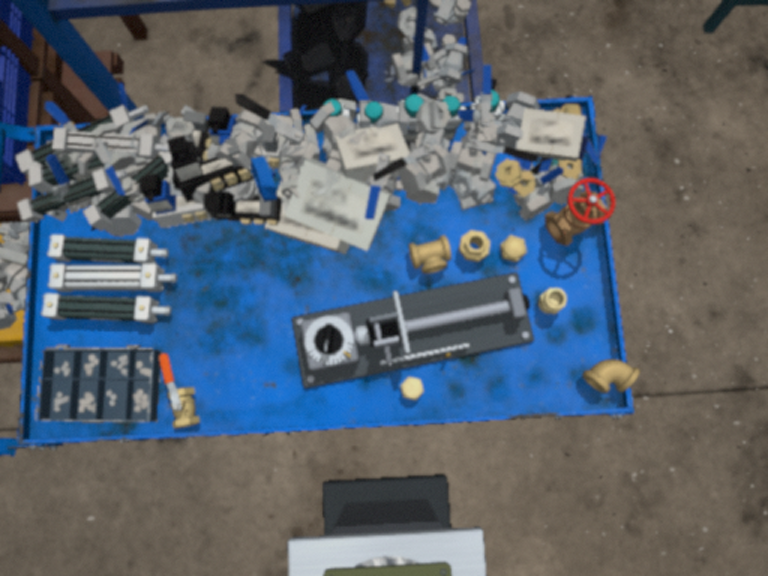

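View pics/side1.png

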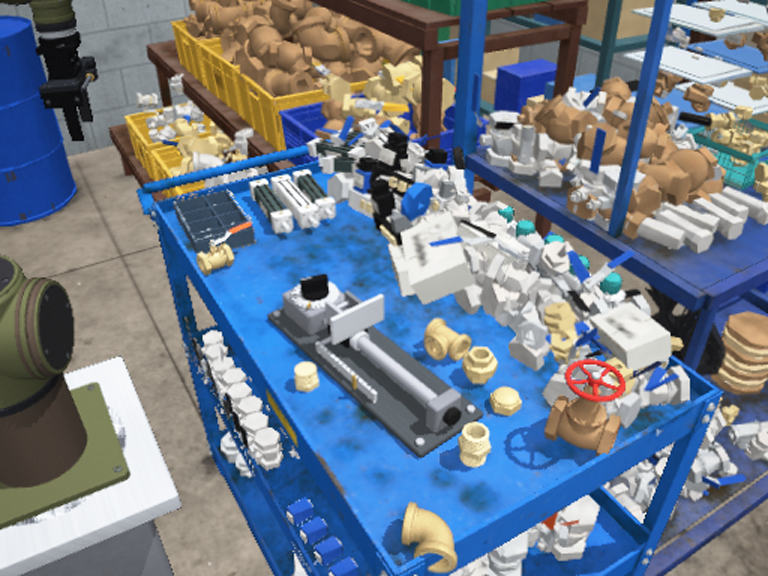

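The top picture shows the stand with its head and dial at about (218,226) native px. The leg's cross bar is near (267,213), the foot is at the right, and the plug is at (274,258). The side picture agrees. I'll check the camera mount and refine the stand pose before moving in.

Run:
```python
from h import *
print(np.round(camera_info('wrist')['mount'],2), camera_info('wrist')['mtx'])
for n in('top','side'):
    im,d=get_image(n); m=masks_of(n,'stand')[0]; print(m['conf'],m['extent'])
    v,u=np.nonzero(m['mask']&(d>0)); K,k1,P=cam(n)
    pts=[]
    for a,b in zip(u,v):
        o,r=ray(n,(a,b),(K,k1,P)); pts.append(o+r*d[b,a])
    pts=np.array(pts); q=pts[(pts[:,2]>-10)&(pts[:,2]<110)]
    r=cv2.minAreaRect(q[:,:2].astype(np.float32)); print(n,len(q),r)
```

```text
[[-0.0000e+00  9.6000e-01  2.9000e-01  8.2050e+01]
 [ 1.0000e+00  0.0000e+00 -0.0000e+00 -1.2000e-01]
 [-0.0000e+00  2.9000e-01 -9.6000e-01 -1.6952e+02]
 [ 0.0000e+00  0.0000e+00  0.0000e+00  1.0000e+00]] [[294.71172727   0.         255.93649891]
 [  0.         294.71172727 192.29015792]
 [  0.           0.           1.        ]]
0.58 [193.7, 179.8, 355.2, 256.6]
top 7546 ((485.9251708984375, -69.20654296875), (127.1197509765625, 410.86712646484375), 8.466999053955078)
0.55 [179.4, 181.2, 320.2, 306.2]
side 7199 ((513.8218383789062, -41.980804443359375), (202.3338165283203, 497.9131164550781), 7.356810569763184)
```

Call:
apply_moves([
  {"dx": -1.2, "dy": -1.2, "dz": -0.3},
  {"dx": -2.2, "dy": -2.2, "dz": -0.6},
  {"dx": -3.2, "dy": -3.3, "dz": -0.8},
  {"dx": -4.3, "dy": -4.4, "dz": -0.8},
  {"dx": -5.2, "dy": -5.4, "dz": -0.8},
])

```text
invalid input at $.series[0]: expected keys dx, dy, dz, rx, ry, rz
```

Call:
apply_moves([
  {"dx": -1.2, "dy": -1.2, "dz": -0.3, "rx": 0, "ry": 0, "rz": 0},
  {"dx": -2.2, "dy": -2.2, "dz": -0.6, "rx": 0, "ry": 0, "rz": 0},
  {"dx": -3.2, "dy": -3.3, "dz": -0.8, "rx": 0, "ry": 0, "rz": 0},
  {"dx": -4.3, "dy": -4.4, "dz": -0.8, "rx": 0, "ry": 0, "rz": 0},
  {"dx": -5.2, "dy": -5.4, "dz": -0.8, "rx": 0, "ry": 0, "rz": 0},
])

```text
clock: 1.72
position: [344.8, 334.6, 247.1]
tcp_rot: [[-0.939, 0.343, 0.001], [0.343, 0.939, 0.001], [-0.001, 0.001, -1.0]]
contact_force: [-0.2, 0.8, 0.2]
finger_gap: 95.1
gripper_force: 0.0
```

Call:
apply_moves([
  {"dx": -1.1, "dy": -1.1, "dz": 0, "rx": 0, "ry": 0, "rz": 0},
  {"dx": -2.2, "dy": -2.2, "dz": 0, "rx": 0, "ry": 0, "rz": 0},
  {"dx": -3.2, "dy": -3.3, "dz": 0, "rx": 0, "ry": 0, "rz": 0},
  {"dx": -4.2, "dy": -4.4, "dz": 0, "rx": 0, "ry": 0, "rz": 0},
  {"dx": -4.7, "dy": -5.6, "dz": 0, "rx": 0, "ry": 0, "rz": 0},
])

```text
clock: 2.35
position: [444.7, 59.5, 246.9]
tcp_rot: [[-0.939, 0.343, 0.001], [0.343, 0.939, -0.0], [-0.001, 0.0, -1.0]]
contact_force: [0.9, -0.3, -0.1]
finger_gap: 94.9
gripper_force: 0.0
```

Run:
```python
from h import *
n='wrist'
C=cam(n); im,d=get_image(n); save('w1.png',im,1.5)
H=dict(dial_grip=81.5,dial_pointer=67,dial_mark=67,leg_pointer=36,length_mark=36,grip_point=79,stand=0,plug_a=0)
for t,z in H.items():
    for x in spot_point(n,t)[:2]: print(n,t,round(x['conf'],2),np.round(x['position'],1),np.round(atz(n,x['position'],z,C),1))
print(sense()['clock'],sense()['position'])
```

```text
wrist dial_grip 0.67 [275.7 191.9] [471.5  74.5  81.5]
wrist dial_pointer 0.92 [266.7 159.6] [434.  77.  67.]
wrist dial_mark 0.38 [249.  178.9] [449.1  48.7  67. ]
wrist leg_pointer 0.78 [196.  175.5] [427.7 -19.2  36. ]
wrist length_mark 0.45 [165.3 151.1] [384.  -43.7  36. ]
wrist length_mark 0.39 [132.9 206.9] [ 438.4 -118.9   36. ]
wrist grip_point 0.74 [200.3 226.4] [482.5 -28.1  79. ]
wrist stand 0.44 [249.6 178.5] [464.4  42.3   0. ]
wrist plug_a 0.59 [164.5 153. ] [387.6 -58.4   0. ]
2.8 [443.86357138  62.7516544  246.67168648]
```

View pics/w1.png

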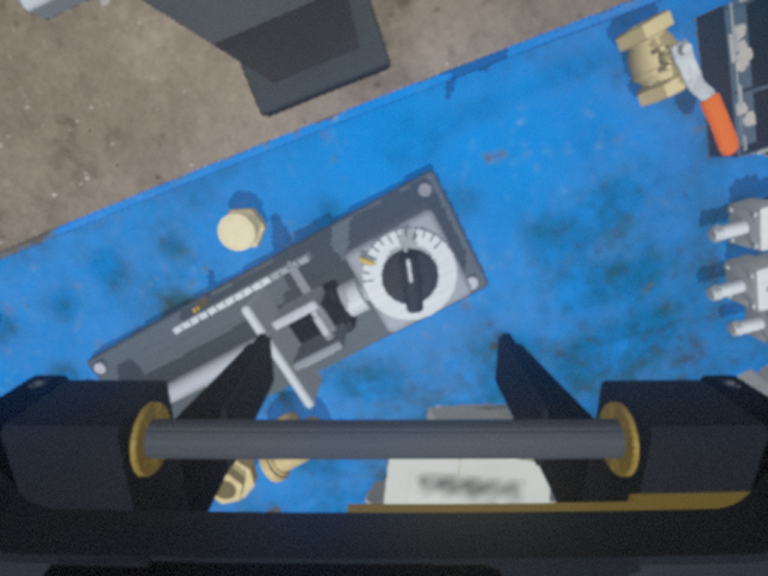

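The wrist picture shows the dial at about (274,184) native px and its pointer tip near (271,158). The flag is at (244,175) and the length marker at (133,205). The leg is retracted and the lever open. I'll get closer over the dial.

Call:
apply_moves([
  {"dx": -0.3, "dy": 0.2, "dz": 1.2, "rx": 0, "ry": 0, "rz": 0},
  {"dx": -0.5, "dy": 0.4, "dz": 2.2, "rx": 0, "ry": 0, "rz": 0},
  {"dx": -0.5, "dy": 0.4, "dz": 2.4, "rx": 0, "ry": 0, "rz": 0},
  {"dx": -0.5, "dy": 0.4, "dz": 2.4, "rx": 0, "ry": 0, "rz": 0},
])

```text
clock: 3.3
position: [468.1, 70.2, 151.0]
tcp_rot: [[-0.94, 0.342, -0.0], [0.342, 0.94, -0.0], [0.0, -0.0, -1.0]]
contact_force: [0.5, -1.1, 0.5]
finger_gap: 95.2
gripper_force: 0.0
```

Run:
```python
from h import *
n='wrist'
C=cam(n); im,d=get_image(n); save('w2.png',im,1.5)
H=dict(dial_grip=81.5,dial_pointer=62,dial_mark=62,leg_pointer=36,length_mark=36,grip_point=79)
for t,z in H.items():
    for x in spot_point(n,t)[:2]: print(n,t,round(x['conf'],2),np.round(x['position'],1),np.round(atz(n,x['position'],z,C),1))
    for x in find_in(n,t)[:1]: print('   ext',np.round(x['extent'],1),round(x['conf'],2))
print(sense()['clock'],sense()['position'])
v,u=np.nonzero(d>0); K,k1,P=C
Z=np.full(d.shape,np.nan)
for b,a in zip(v,u):
    o,r=ray(n,(a,b),C) if 180<a<340 and 90<b<260 else (None,None)
    if o is not None: Z[b,a]=(o+r*d[b,a])[2]
np.save('Z.npy',Z)
hi=(Z>84)&(Z<97); v,u=np.nonzero(hi)
pts=np.array([(lambda o_r:(o_r[0]+o_r[1]*d[b,a]))(ray(n,(a,b),C)) for a,b in zip(u,v)])
print('bar',len(pts),pts.mean(0) if len(pts) else '', cv2.minAreaRect(pts[:,:2].astype(np.float32)) if len(pts) else '')
```

```text
wrist dial_grip 0.9 [260.9 201.4] [468.8  74.4  81.5]
wrist dial_grip 0.71 [156.8 178.2] [419.6  -0.8  81.5]
   ext [234.  168.1 286.  225. ] 0.88
wrist dial_pointer 0.74 [253.8 160.5] [436.8  79.4  62. ]
   ext [232.6 161.5 286.2 226.9] 0.92
wrist dial_mark 0.48 [227.6 183.6] [448.6  49.7  62. ]
   ext [211.3 177.2 228.9 181. ] 0.41
   ext [104.3 179.2 224.9 311.1] 0.68
wrist length_mark 0.54 [ 78.9 219.9] [ 437.5 -116.9   36. ]
   ext [ 70.4 210.8  91.5 224.3] 0.39
wrist grip_point 0.96 [158.4 250.1] [481.8 -30.   79. ]
   ext [102.6 178.9 226.9 313.9] 0.67
3.95 [468.2748941   69.6929102  150.69871882]
bar 1061 [469.34891417  60.22326637  90.40807504] ((480.45867919921875, 43.8638916015625), (41.19619369506836, 99.65869140625), 25.29801368713379)
```

View pics/w2.png

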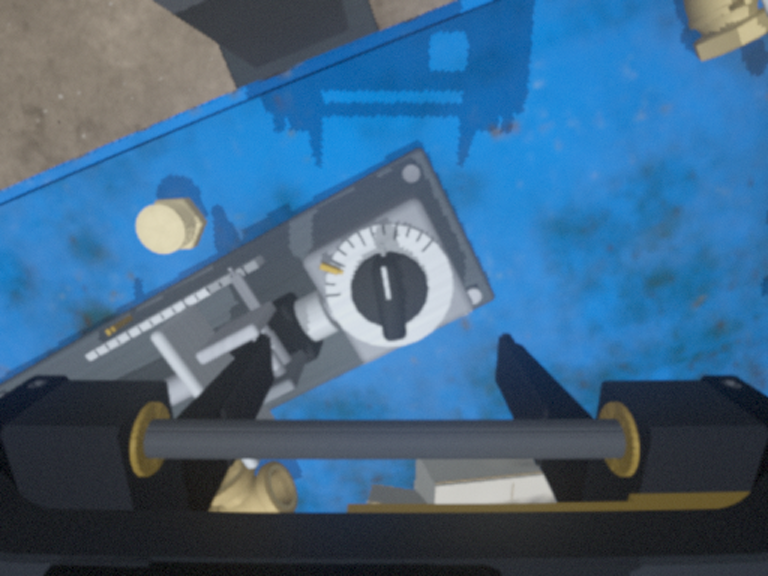

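The closer picture shows the plate centre at (260,190) native px, the pointer tip near (255,155), the flag at (221,178) and the length marker at (74,219). I'll rectify it to a plan view for accurate angles.

```bash
cat >> h.py <<'E'
def ortho(im,C,z,x0,y0,w,h,s):
    # image: right = -y world, up = +x world ; centre (x0,y0), s px/mm
    m=np.zeros((int(h*s),int(w*s),2),np.float32)
    for i in range(m.shape[0]):
        for j in range(m.shape[1]):
            m[i,j]=proj('wrist',np.array([x0+h/2-i/s,y0+w/2-j/s,z]),C)
    return cv2.remap(im,m[...,0],m[...,1],cv2.INTER_CUBIC)
E
python3 - <<'E'
from h import *
n='wrist'
C=cam(n); im,d=get_image(n)
a=ortho(im,C,58,468,72,100,100,4)
b=ortho(im,C,36,445,-65,135,100,4)
cv2.imwrite('pics/o1.png',np.hstack([a,b[:, :400]])[:,:,::-1])
g=cv2.cvtColor(a,cv2.COLOR_RGB2HSV)
gold=cv2.inRange(g,(12,110,110),(32,255,255)); v,u=np.nonzero(gold); print('flag px',len(u),u.mean(),v.mean(),u.min(),u.max(),v.min(),v.max())
c=cv2.HoughCircles(cv2.GaussianBlur(cv2.cvtColor(a,cv2.COLOR_RGB2GRAY),(5,5),1.5),cv2.HOUGH_GRADIENT_ALT,1,20,param1=120,param2=0.5,minRadius=60,maxRadius=170);print(c)
g=cv2.cvtColor(b,cv2.COLOR_RGB2HSV)
gold=cv2.inRange(g,(12,110,90),(32,255,255));k,l,st,ce=cv2.connectedComponentsWithStats(gold)
for i in range(1,k):
    if st[i,4]>15: print('mark',st[i],'world',445+50-ce[i][1]/4,-65+67.5-ce[i][0]/4)
E
```

```text
flag px 351 313.1823361823362 301.4074074074074 293 330 287 316
[[[194.      205.       95.75361]]]
mark [501 232  12  10  89] world 435.9129213483146 -124.25280898876404
mark [485 235  14  10 102] world 435.17892156862746 -120.28676470588235
```

View pics/o1.png

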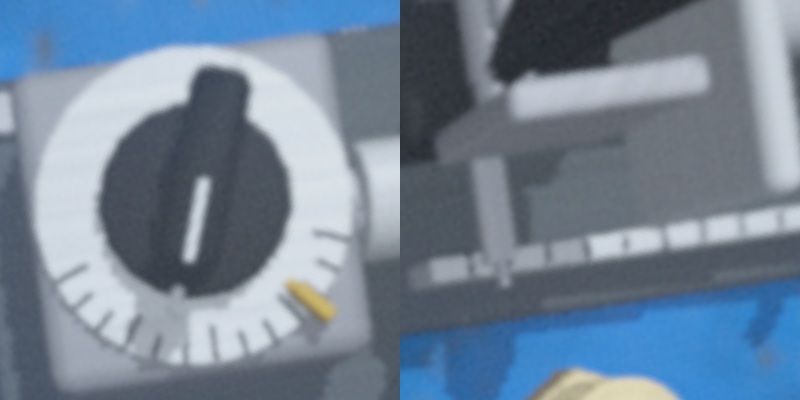

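The plan view puts the dial centre at (466.8, 73.5). The pointer is about -10° from world -x and the flag about +51°, so the turn is about 61° anticlockwise. Next I narrow the jaw, align with the bar and go down.

Call:
apply_moves([
  {"dx": 0.07, "dy": 0.08, "dz": 0.5, "rx": 0, "ry": 0, "rz": -0.5},
  {"dx": 0.07, "dy": 0.08, "dz": 0.7, "rx": 0, "ry": 0, "rz": -1.0},
  {"dx": 0.07, "dy": 0.08, "dz": 0.8, "rx": 0, "ry": 0, "rz": -1.0},
  {"dx": 0.07, "dy": 0.08, "dz": 1.4, "rx": 0, "ry": 0, "rz": -1.0},
  {"dx": 0.07, "dy": 0.08, "dz": 1.97, "rx": 0, "ry": 0, "rz": -1.0},
], jaw=0.5, grip_force=15)

```text
clock: 4.62
position: [467.4, 73.7, 71.9]
tcp_rot: [[-0.984, 0.176, 0.002], [0.176, 0.984, 0.0], [-0.001, 0.0, -1.0]]
contact_force: [-0.1, -1.0, -0.2]
finger_gap: 51.2
gripper_force: 0.0
```

Call:
apply_moves([
  {"dx": 0, "dy": 0, "dz": 0, "rx": 0, "ry": 0, "rz": 0},
  {"dx": 0, "dy": 0, "dz": 0, "rx": 0, "ry": 0, "rz": 0},
  {"dx": 0, "dy": 0, "dz": 0, "rx": 0, "ry": 0, "rz": 0},
  {"dx": 0, "dy": 0, "dz": 0, "rx": 0, "ry": 0, "rz": 0},
], jaw=0)

```text
clock: 5.12
position: [467.5, 73.8, 72.9]
tcp_rot: [[-0.985, 0.175, 0.002], [0.175, 0.985, 0.0], [-0.002, 0.001, -1.0]]
contact_force: [0.2, 1.2, 2.3]
finger_gap: 14.2
gripper_force: 15.0
```

Call:
apply_moves([
  {"dx": 0, "dy": 0, "dz": 0, "rx": 0, "ry": 0, "rz": -0.7},
  {"dx": 0, "dy": 0, "dz": 0, "rx": 0, "ry": 0, "rz": -1.4},
  {"dx": 0, "dy": 0, "dz": 0, "rx": 0, "ry": 0, "rz": -2.1},
  {"dx": 0, "dy": 0, "dz": 0, "rx": 0, "ry": 0, "rz": -2.8},
  {"dx": 0, "dy": 0, "dz": 0, "rx": 0, "ry": 0, "rz": -3.5},
])

```text
clock: 5.75
position: [467.4, 74.8, 72.9]
tcp_rot: [[-0.905, -0.425, 0.002], [-0.425, 0.905, 0.003], [-0.002, 0.002, -1.0]]
contact_force: [0.1, 4.3, 2.0]
finger_gap: 13.8
gripper_force: 15.0
```

Call:
apply_moves([
  {"dx": 0, "dy": 0, "dz": 0, "rx": 0, "ry": 0, "rz": -0.7},
  {"dx": 0, "dy": 0, "dz": 0, "rx": 0, "ry": 0, "rz": -1.4},
  {"dx": 0, "dy": 0, "dz": 0, "rx": 0, "ry": 0, "rz": -2.1},
  {"dx": 0, "dy": 0, "dz": 0, "rx": 0, "ry": 0, "rz": -2.6},
  {"dx": 0, "dy": 0, "dz": 0, "rx": 0, "ry": 0, "rz": -2.6},
])

```text
clock: 6.38
position: [467.0, 75.3, 72.9]
tcp_rot: [[-0.63, -0.777, 0.0], [-0.777, 0.63, 0.004], [-0.003, 0.002, -1.0]]
contact_force: [-1.3, 5.4, 3.2]
finger_gap: 14.2
gripper_force: 15.0
```

Run:
```python
from h import *
C=cam('wrist'); im,d=get_image('wrist')
s=sense(); print(s['clock'],s['position'],s['tcp_rot'],s['wrist_torque'],s['finger_gap'])
a=ortho(im,C,58,467,73.5,100,100,5)
cv2.imwrite('pics/o2.png',a[:,:,::-1])
```

```text
6.425 [466.93353831  75.27716772  72.87741652] [[-6.30303975e-01 -7.76348348e-01  3.76612471e-04]
 [-7.76342569e-01  6.30301021e-01  3.58304162e-03]
 [-3.01906767e-03  1.96602508e-03 -9.99993510e-01]] [1.12564114 0.42899867 0.03011173] 13.983210258602977
```

View pics/o2.png

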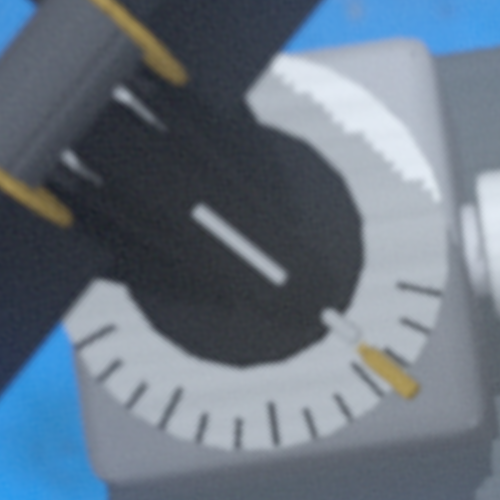

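The pointer is within about 2° of the flag, roughly 1 mm. Next I release, rise and check.

Call:
apply_moves([
  {"dx": 0, "dy": 0, "dz": 0, "rx": 0, "ry": 0, "rz": 0},
  {"dx": 0, "dy": 0, "dz": 0, "rx": 0, "ry": 0, "rz": 0},
  {"dx": 0, "dy": 0, "dz": -0.5, "rx": 0, "ry": 0, "rz": 0},
  {"dx": 0, "dy": 0, "dz": -1.2, "rx": 0, "ry": 0, "rz": 0},
  {"dx": 0, "dy": 0, "dz": -2.2, "rx": 0, "ry": 0, "rz": 0},
], jaw=0.4)

```text
clock: 7.05
position: [465.8, 73.4, 159.5]
tcp_rot: [[-0.63, -0.777, -0.003], [-0.777, 0.63, -0.0], [0.002, 0.002, -1.0]]
contact_force: [0.1, -0.7, 0.3]
finger_gap: 38.5
gripper_force: 0.0
```

Call:
apply_moves([
  {"dx": 0, "dy": 0, "dz": 0, "rx": 0, "ry": 0, "rz": -0.9},
  {"dx": 0, "dy": 0, "dz": 0, "rx": 0, "ry": 0, "rz": -1.9},
  {"dx": 0, "dy": 0, "dz": 0, "rx": 0, "ry": 0, "rz": -2.9},
  {"dx": 0, "dy": 0, "dz": 0, "rx": 0, "ry": 0, "rz": -3.9},
  {"dx": 0, "dy": 0, "dz": 0, "rx": 0, "ry": 0, "rz": -4.75},
], jaw=0.75)

```text
clock: 7.68
position: [452.1, 140.9, 154.2]
tcp_rot: [[0.035, -0.999, 0.025], [-0.996, -0.037, -0.084], [0.085, -0.022, -0.996]]
contact_force: [-0.2, -0.0, -0.7]
finger_gap: 71.0
gripper_force: 0.0
```

Run:
```python
from h import *
C=cam('wrist'); im,d=get_image('wrist'); save('w3.png',im,1.5)
s=sense(); print(s['clock'],s['position'],s['tcp_rot'],s['joints'],s['finger_gap'])
for t,z in dict(dial_pointer=60,dial_mark=60,leg_pointer=36,length_mark=36,grip_point=79).items():
    for x in spot_point('wrist',t)[:2]: print(t,round(x['conf'],2),np.round(x['position'],1),np.round(atz('wrist',x['position'],z,C),1))
```

```text
7.725 [450.38107119 143.39687032 153.25367009] [[ 0.03976675 -0.99892685  0.02374342]
 [-0.9956983  -0.041606   -0.08278795]
 [ 0.08368698 -0.02034907 -0.9962843 ]] [  14.21023054  -13.16860723  120.12560009   -5.16584848   72.95353997
 -166.61447949] 71.0811940842859
dial_mark 0.49 [297.8  23.9] [425.6 -15.6  60. ]
dial_mark 0.41 [267.6 105.5] [448.   51.7  60. ]
leg_pointer 0.64 [298.5  24.4] [422.6 -23.   36. ]
```

View pics/w3.png

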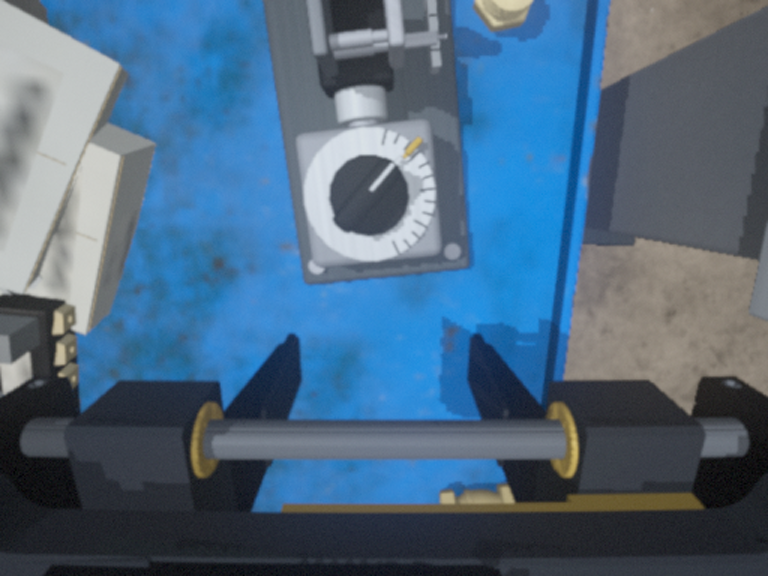

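The dial is well set: the pointer lines up with the flag at about (272,100) native px. The last turn ran J6 to its limit and tilted the tool, so I'll turn the other way.

Call:
apply_moves([
  {"dx": 0, "dy": 0, "dz": 0, "rx": 0, "ry": 0, "rz": 0.9},
  {"dx": 0, "dy": 0, "dz": 0, "rx": 0, "ry": 0, "rz": 1.9},
  {"dx": 0, "dy": 0, "dz": 0, "rx": 0, "ry": 0, "rz": 2.9},
  {"dx": 0, "dy": 0, "dz": 0, "rx": 0, "ry": 0, "rz": 3.9},
  {"dx": 0, "dy": 0, "dz": 0, "rx": 0, "ry": 0, "rz": 4.75},
])

```text
clock: 8.6
position: [452.4, 139.2, 154.2]
tcp_rot: [[-0.72, -0.694, 0.024], [-0.693, 0.716, -0.083], [0.04, -0.077, -0.996]]
contact_force: [-0.7, 0.0, 0.0]
finger_gap: 71.5
gripper_force: 0.0
```

```bash
cat >> h.py <<'E'
from scipy.spatial.transform import Rotation as Ro
def plan(target,yang):
    """shift/turn in tool units from the measured pose to TCP target, tool down, y axis at yang deg"""
    s=sense(); R=np.array(s['tcp_rot']); a=np.radians(yang); y=np.array([np.cos(a),np.sin(a),0]); z=np.array([0,0,-1.])
    G=np.c_[np.cross(y,z),y,z]
    print('clock',s['clock'],'pos',np.round(s['position'],1),'J',np.round(s['joints'],1),'gap',round(s['finger_gap'],1),'F',np.round(s['contact_force'],1))
    print('d',np.round(R.T@(np.array(target)-s['position'])/40,3),'r',np.round(Ro.from_matrix(R.T@G).as_rotvec(degrees=True)/10,3))
E
python3 -c "
from h import *
plan([481.1,-22.2,150],8.5); print(sense()['tcp_rot'])"
```

```text
clock 8.6 pos [452.4 139.2 154.2] J [  13.7  -13.2  120.    -5.2   73.  -118.8] gap 71.5 F [-0.7  0.   0. ]
d [ 2.275 -3.379  0.457] r [-0.5    0.351 12.541]
[[-0.71981379 -0.6937409   0.02432412]
 [-0.69300385  0.71613834 -0.08301524]
 [ 0.04017163 -0.07661222 -0.99625138]]
```

Call:
apply_moves([
  {"dx": 0.3, "dy": -0.4, "dz": 0, "rx": -0.04, "ry": 0.03, "rz": 1.0},
  {"dx": 0.6, "dy": -0.8, "dz": 0, "rx": -0.08, "ry": 0.056, "rz": 2.0},
  {"dx": 0.8, "dy": -1.2, "dz": 0, "rx": -0.12, "ry": 0.084, "rz": 3.0},
  {"dx": 1.0, "dy": -1.5, "dz": 0, "rx": -0.16, "ry": 0.112, "rz": 4.0},
  {"dx": 1.1, "dy": -1.7, "dz": 0, "rx": -0.2, "ry": 0.14, "rz": 5.0},
])

```text
clock: 9.22
position: [468.4, 59.4, 161.3]
tcp_rot: [[-0.994, 0.107, -0.009], [0.107, 0.992, -0.059], [0.003, -0.06, -0.998]]
contact_force: [-0.9, 0.8, 0.2]
finger_gap: 71.3
gripper_force: 0.0
```

```bash
python3 -c "
from h import *
plan([481.1,-22.2,150],8.5)"
```

```text
clock 9.225 pos [468.4  59.4 161.3] J [  2.8 -13.2 119.3  -3.5  74.6 -80.1] gap 71.3 F [-0.9  0.8  0.2]
d [-0.534 -1.975  0.399] r [-0.301  0.21   7.533]
```

Call:
apply_moves([
  {"dx": -0.1, "dy": -0.4, "dz": 0, "rx": -0.04, "ry": 0.028, "rz": 1.0},
  {"dx": -0.2, "dy": -0.8, "dz": 0, "rx": -0.08, "ry": 0.056, "rz": 2.0},
  {"dx": -0.3, "dy": -1.2, "dz": 0, "rx": -0.12, "ry": 0.084, "rz": 3.0},
  {"dx": -0.4, "dy": -1.6, "dz": 0.1, "rx": -0.16, "ry": 0.112, "rz": 4.0},
  {"dx": -0.53, "dy": -1.97, "dz": 0.2, "rx": -0.2, "ry": 0.14, "rz": 5.0},
])

```text
clock: 9.85
position: [481.5, -21.4, 157.9]
tcp_rot: [[-0.557, 0.83, -0.012], [0.83, 0.557, -0.018], [-0.008, -0.02, -1.0]]
contact_force: [0.1, 0.4, -0.3]
finger_gap: 71.2
gripper_force: 0.0
```

```bash
python3 -c "
from h import *
plan([481.1,-22.2,150],8.5)"
```

```text
clock 9.85 pos [481.5 -21.4 157.9] J [ -8.3 -11.9 118.5  -1.2  73.9 -41.8] gap 71.2 F [ 0.1  0.4 -0.3]
d [-0.008 -0.015  0.197] r [-0.101  0.071  2.536]
```

Call:
apply_moves([
  {"dx": 0, "dy": 0, "dz": 0, "rx": -0.04, "ry": 0.028, "rz": 1.0},
  {"dx": 0, "dy": 0, "dz": 0, "rx": -0.08, "ry": 0.056, "rz": 2.0},
  {"dx": -0.01, "dy": -0.015, "dz": 0, "rx": -0.1, "ry": 0.07, "rz": 2.54},
  {"dx": -0.01, "dy": -0.015, "dz": 0, "rx": -0.1, "ry": 0.07, "rz": 2.54},
])

```text
clock: 10.35
position: [481.0, -21.4, 157.8]
tcp_rot: [[-0.154, 0.988, -0.001], [0.988, 0.154, -0.0], [-0.0, -0.001, -1.0]]
contact_force: [0.1, -0.4, 0.2]
finger_gap: 71.3
gripper_force: 0.0
```

Run:
```python
from h import *
plan([481.1,-22.2,60],8.5)
C=cam('wrist'); im,d=get_image('wrist'); save('w4.png',im,1.5)
for t,z in dict(dial_pointer=60,dial_mark=60,leg_pointer=36,length_mark=36,grip_point=79,cam_lever=36).items():
    for x in spot_point('wrist',t)[:2]: print(t,round(x['conf'],2),np.round(x['position'],1),np.round(atz('wrist',x['position'],z,C),1))
```

```text
clock 10.35 pos [481.  -21.4 157.8] J [ -8.9 -12.4 118.9  -0.   73.5 -17.8] gap 71.3 F [ 0.1 -0.4  0.2]
d [-0.019  0.     2.445] r [-0.004  0.002  0.038]
dial_pointer 0.95 [230.8 109.4] [448.2  51.   60. ]
dial_mark 0.44 [229.8 109.6] [447.3  50.7  60. ]
leg_pointer 0.78 [199.7 182.9] [424.2 -26.8  36. ]
length_mark 0.48 [207.3 261.8] [ 441.5 -116.5   36. ]
grip_point 0.66 [254.9 209.1] [482.2 -30.6  79. ]
```

View pics/w4.png

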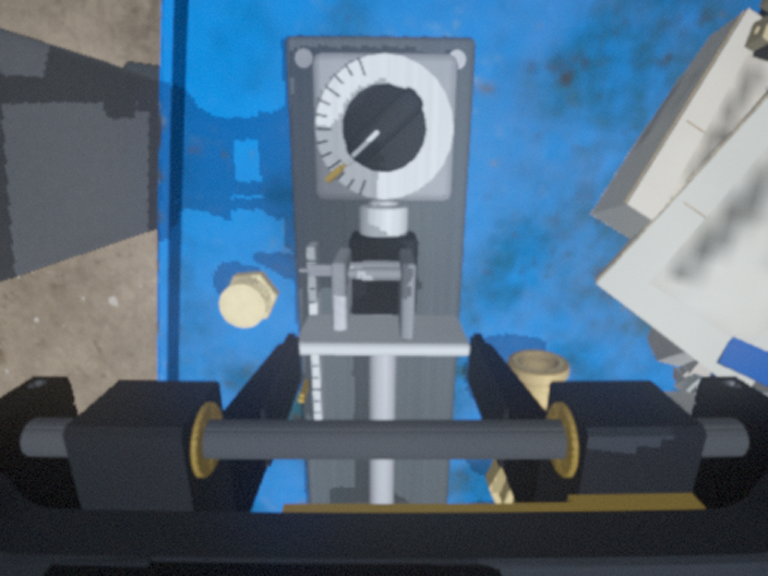

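The picture shows the tool squared up with the leg: the lever is at (227,195) native px, the cheek at (271,195) and the cross bar at (257,225). The leg pointer tip is at (201,180), and the brass marker at (202,262) is partly hidden by a finger. I'll descend behind the cross bar.

Call:
apply_moves([
  {"dx": -0.02, "dy": 0, "dz": 1.2, "rx": 0, "ry": 0, "rz": 0.04},
  {"dx": -0.02, "dy": 0, "dz": 2.0, "rx": 0, "ry": 0, "rz": 0.04},
  {"dx": -0.02, "dy": 0, "dz": 2.4, "rx": 0, "ry": 0, "rz": 0.04},
  {"dx": -0.02, "dy": 0, "dz": 2.4, "rx": 0, "ry": 0, "rz": 0.04},
])

```text
clock: 11.2
position: [480.4, -20.9, 60.8]
tcp_rot: [[-0.149, 0.989, -0.003], [0.989, 0.149, 0.0], [0.001, -0.003, -1.0]]
contact_force: [0.4, 0.7, 0.4]
finger_gap: 71.1
gripper_force: 0.0
```

Run:
```python
from h import *
plan([481.1,-22.2,60],8.5)
C=cam('wrist'); im,d=get_image('wrist')
b=ortho(im,C,36,435,-60,150,60,4)
cv2.imwrite('pics/o3.png',np.vstack([b,im[80:380,:,:][:, :].repeat(1,0)[:, :512] if 0 else cv2.resize(im,(600,450))[100:440]])[:,:,::-1])
```

```text
clock 11.2 pos [480.4 -20.9  60.8] J [ -8.9  -5.8 123.3  -0.   62.7 -17.4] gap 71.1 F [0.4 0.7 0.4]
d [-0.035  0.013  0.02 ] r [-0.017 -0.003  0.006]
```

View pics/o3.png

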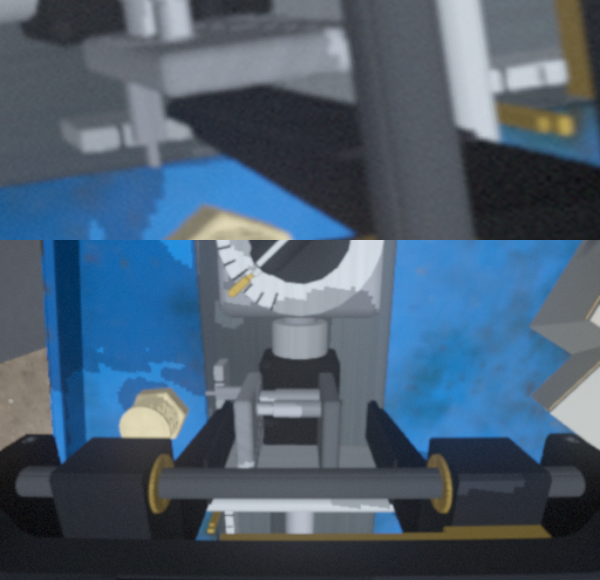

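The fingers straddle the lever and cheek behind the bar, with the leg pointer at the left and the marker below right. I'll push the leg most of the way, then measure.

Call:
apply_moves([
  {"dx": -0.4, "dy": 0.01, "dz": 0.02, "rx": 0, "ry": 0, "rz": 0},
  {"dx": -0.9, "dy": 0.01, "dz": 0.02, "rx": 0, "ry": 0, "rz": 0},
  {"dx": -1.4, "dy": 0.01, "dz": 0.02, "rx": 0, "ry": 0, "rz": 0},
  {"dx": -1.9, "dy": 0.01, "dz": 0.02, "rx": 0, "ry": 0, "rz": 0},
  {"dx": -2.3, "dy": 0.01, "dz": 0.02, "rx": 0, "ry": 0, "rz": 0},
])

```text
clock: 11.88
position: [496.0, -112.5, 62.4]
tcp_rot: [[-0.147, 0.989, 0.001], [0.989, 0.147, 0.002], [0.002, 0.001, -1.0]]
contact_force: [-0.8, 7.2, 1.9]
finger_gap: 71.8
gripper_force: 3.4
```

```bash
cat > m.py <<'E'
from h import *
plan([481.1,-22.2,60],8.5)
C=cam('wrist'); im,d=get_image('wrist')
for n in('wrist','side','top'):
    if n!='wrist': get_image(n); C=cam(n)
    for t in('leg_pointer','length_mark'):
        for x in spot_point(n,t)[:2]:
            w=atz(n,x['position'],36,C); e=w[:2]-[466.8,73.5]; print(n,t,round(x['conf'],2),np.round(x['position'],1),np.round(w,1),'along',round(e@[.148,-.989],1),'cross',round(-e@[.989,.148],1))
C=cam('wrist'); hsv=cv2.cvtColor(im,cv2.COLOR_RGB2HSV); gold=cv2.inRange(hsv,(12,110,80),(32,255,255)); k,l,st,ce=cv2.connectedComponentsWithStats(gold)
for i in range(1,k):
    w=atz('wrist',ce[i],36,C)
    e=w[:2]-[466.8,73.5]; c=-e@[.989,.148]
    if st[i,4]>4 and 40<c<75: print('gold',st[i],'along',round(e@[.148,-.989],1),'cross',round(c,1))
import sys
cv2.imwrite('pics/%s.png'%sys.argv[1],cv2.resize(im[150:320,120:320],None,fx=3.4,fy=3.4,interpolation=cv2.INTER_CUBIC)[:,:,::-1])
E
python3 m.py z1
```

```text
clock 11.875 pos [ 496.  -112.5   62.4] J [-1.890e+01 -2.400e+00  1.199e+02  1.000e-01  6.250e+01 -2.740e+01] gap 71.8 F [-0.8  7.2  1.9]
d [ 2.286 -0.037  0.065] r [ 0.006 -0.011 -0.007]
wrist leg_pointer 0.69 [175.5 206.3] [ 438.7 -108.5   36. ] along 175.9 cross 54.8
wrist length_mark 0.53 [175.9 218.1] [ 439.5 -117.5   36. ] along 184.8 cross 55.2
side leg_pointer 0.92 [234.6 246.4] [ 440.1 -102.    36. ] along 169.6 cross 52.4
side length_mark 0.67 [210.7 187.5] [494.9 132.   36. ] along -53.7 cross -36.4
side length_mark 0.59 [239.2 251.9] [ 440.3 -122.8   36. ] along 190.2 cross 55.2
```

Call:
apply_moves([
  {"dx": -0.1, "dy": 0, "dz": 0, "rx": 0, "ry": 0, "rz": 0},
  {"dx": -0.2, "dy": 0, "dz": 0, "rx": 0, "ry": 0, "rz": 0},
  {"dx": -0.2, "dy": 0, "dz": 0, "rx": 0, "ry": 0, "rz": 0},
])

```text
clock: 12.7
position: [496.5, -119.6, 61.1]
tcp_rot: [[-0.149, 0.989, -0.0], [0.989, 0.149, -0.0], [0.0, -0.0, -1.0]]
contact_force: [0.3, 4.4, 3.1]
finger_gap: 71.8
gripper_force: 2.2
```

```bash
python3 m.py z2
python3 - <<'E'
import cv2,numpy as np
from h import *
im,_=get_image('wrist')
h=cv2.cvtColor(im,cv2.COLOR_RGB2HSV)
m=cv2.inRange(h,(10,70,50),(35,255,255)); k,l,st,ce=cv2.connectedComponentsWithStats(m)
print([(st[i].tolist()) for i in range(1,k) if st[i,4]>3])
E
```

```text
clock 12.7 pos [ 496.5 -119.6   61.1] J [-19.6  -1.9 119.6  -0.   62.4 -28.1] gap 71.8 F [0.3 4.4 3.1]
d [ 2.465 -0.019  0.027] r [-0.003 -0.     0.006]
wrist length_mark 0.45 [122.3 108.5] [400.9 -54.   36. ] along 116.3 cross 84.1
wrist length_mark 0.42 [173.5 207.3] [ 438.1 -116.3   36. ] along 183.5 cross 56.4
side leg_pointer 0.7 [237.1 249.6] [ 439.9 -114.    36. ] along 181.4 cross 54.4
side length_mark 0.42 [237.8 253.9] [ 434.6 -126.8   36. ] along 193.3 cross 61.5
[[376, 195, 61, 59, 1731], [172, 199, 5, 5, 13], [165, 205, 6, 12, 49], [369, 212, 6, 17, 41], [364, 220, 4, 6, 9], [413, 235, 4, 4, 7], [126, 269, 22, 50, 526], [365, 268, 22, 51, 561], [188, 328, 283, 14, 2212]]
```

View pics/z2.png

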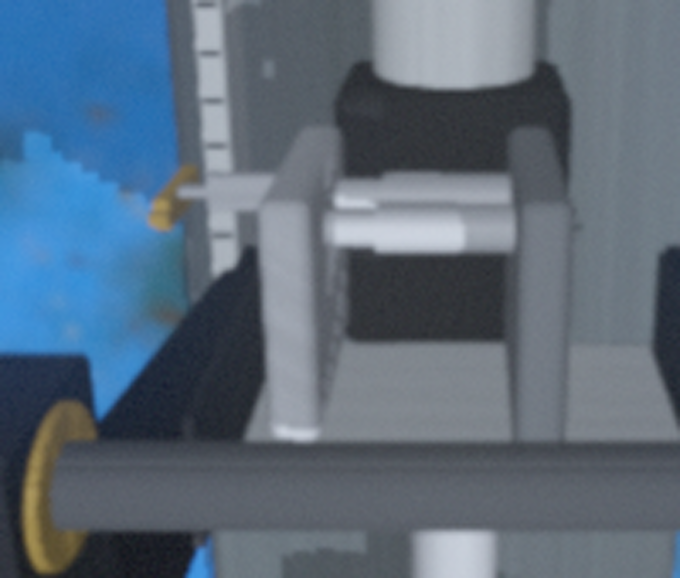

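The leg pointer tip is at native (173.5,206). It crosses the brass marker, whose gold runs from (175,200) to (168,216). I'll use depth to get the true 3D of both.

```bash
cat > g.py <<'E'
from h import *
def al(p): e=p[:2]-[466.8,73.5]; return np.round([e@[.148,-.989],-e@[.989,.148],p[2]],1)
C=cam('wrist'); im,d=get_image('wrist'); h=cv2.cvtColor(im,cv2.COLOR_RGB2HSV); m=cv2.inRange(h,(10,70,50),(35,255,255))
for r in range(192,222):
    s=[]
    for c in range(160,188):
        o,q=ray('wrist',(c,r),C); p=al(o+q*d[r,c])
        if m[r,c] : s.append(('G',c,*p))
        elif p[2]>28 and d[r,c]>0 and p[1]>45 and c%2==0: s.append(('.',c,*p, int(h[r,c,1])))
    if s: print(r,' '.join(f"{x[0]}{x[1]}:{x[2]:.0f},{x[3]:.0f},{x[4]:.0f}" for x in s))
E
python3 g.py
```

```text
192 .180:174,53,30 .182:174,52,29 .184:174,50,30 .186:174,48,30
193 .180:175,53,29 .182:175,51,30 .184:174,49,31 .186:175,48,30
194 .180:176,53,28 .182:176,51,30 .184:176,50,30 .186:176,49,29
195 .182:176,51,30 .184:176,50,31 .186:176,49,29
196 .182:177,51,30 .184:177,50,30 .186:177,48,30
197 .182:178,52,30 .184:178,50,30 .186:178,48,30
198 .182:178,51,31 .184:179,50,30 .186:179,49,28
199 G174:183,61,18 G175:183,60,19 .182:180,52,29 .184:179,50,30 .186:180,49,29
200 G174:183,60,22 G175:183,60,20 G176:183,58,22 .182:180,52,30 .184:180,50,30 .186:180,49,30
201 G173:183,60,24 G174:183,59,24 G175:183,58,24 G176:183,58,22 .182:178,50,38 .184:178,48,37 .186:178,47,37
202 G172:182,60,27 G173:183,60,26 G174:183,58,27 G175:183,58,25 .182:179,50,36 .184:179,48,37 .186:179,47,36
203 G172:183,60,28 .174:183,58,28 .182:180,50,38 .184:179,48,38 .186:180,47,38
204 .170:183,60,30 .172:182,59,32 .174:181,56,35 .176:182,55,34 .178:182,54,34 .180:182,52,34 .182:180,50,38 .186:181,47,36
205 .168:183,62,32 G170:183,60,34 .172:183,58,33 .174:181,56,37 .176:182,54,36 .178:181,53,37 .180:181,52,37 .182:181,
[... 1409 characters left out ...]
66:186,60,43 G167:186,59,43 G168:185,58,45 G169:186,58,44 .170:186,58,41 .172:188,57,38 .182:191,53,29 .184:191,51,29 .186:191,50,30
215 .164:186,61,44 G165:187,61,42 G166:187,60,42 G167:186,59,43 G168:186,58,44 G169:186,58,44 .170:187,58,41 .172:189,58,36 .182:192,53,29 .184:192,51,30
216 .164:187,61,43 G166:187,60,43 G167:187,59,43 G168:187,59,43 G169:187,58,44 .170:189,59,39 .182:193,53,30 .184:192,51,30 .186:192,50,30
217 .166:189,61,40 .168:189,60,40 .170:189,58,40 .182:194,53,29 .184:193,51,30 .186:193,50,30
218 .182:194,53,29 .184:194,51,29 .186:194,50,29
219 .182:195,53,29 .184:194,51,30 .186:195,50,30
220 .182:196,53,28 .184:196,51,30 .186:196,50,30
221 .184:196,51,30 .186:197,50,29
```

Depth gives the pointer centre at about 182.5 mm along the slide and the marker slab at 183 to 187.3 mm, centre about 185.2. About 2.7 mm more is needed.

Call:
apply_moves([
  {"dx": -0.04, "dy": 0, "dz": 0, "rx": 0, "ry": 0, "rz": 0},
  {"dx": -0.07, "dy": 0, "dz": 0, "rx": 0, "ry": 0, "rz": 0},
  {"dx": -0.07, "dy": 0, "dz": 0, "rx": 0, "ry": 0, "rz": 0},
  {"dx": -0.07, "dy": 0, "dz": 0, "rx": 0, "ry": 0, "rz": 0},
])

```text
clock: 13.75
position: [496.9, -122.3, 61.0]
tcp_rot: [[-0.149, 0.989, -0.0], [0.989, 0.149, 0.0], [0.0, -0.0, -1.0]]
contact_force: [0.8, 5.5, 3.3]
finger_gap: 71.4
gripper_force: 2.7
```

```bash
cat > g2.py <<'E'
from h import *
plan([481.1,-22.2,60],8.5)
def al(p): e=p[:2]-[466.8,73.5]; return [e@[.148,-.989],-e@[.989,.148],p[2]]
for k in range(2):
    C=cam('wrist'); im,d=get_image('wrist'); P=[]
    for r in range(150,240):
        for c in range(155,195):
            if d[r,c]>0:
                o,q=ray('wrist',(c,r),C); P.append(al(o+q*d[r,c])+[c,r])
    P=np.array(P); f=lambda a0,a1,z0,z1:P[(P[:,1]>a0)&(P[:,1]<a1)&(P[:,2]>z0)&(P[:,2]<z1)&(abs(P[:,0]-184)<12)]
    for nm,q in(('pointer',f(51,56,35.5,40)),('mark top',f(58,62,39,46)),('mark face',f(58.5,62,16,34))): print(nm,len(q),np.round(np.percentile(q[:,0],[3,15,50,85,97]),1) if len(q) else '')
E
python3 g2.py
```

```text
clock 13.75 pos [ 496.9 -122.3   61. ] J [-19.8  -1.8 119.5   0.   62.4 -28.4] gap 71.4 F [0.8 5.5 3.3]
d [ 2.533 -0.019  0.026] r [-0.002 -0.002  0.004]
pointer 29 [183.8 184.3 185.2 186.3 186.7]
mark top 54 [183.2 183.8 185.5 188.7 189.5]
mark face 27 [182.6 182.7 183.  183.2 183.4]
pointer 30 [184.  184.2 185.2 186.3 187.2]
mark top 57 [183.1 183.8 185.5 188.5 189.5]
mark face 30 [182.6 182.7 182.9 183.2 183.3]
```

The leg is at the mark (pointer 185.2, marker about 185.3). I'll hold there and then squeeze the lever.

Call:
apply_moves([
  {"dx": 0, "dy": 0, "dz": 0, "rx": 0, "ry": 0, "rz": 0},
  {"dx": 0, "dy": 0, "dz": 0, "rx": 0, "ry": 0, "rz": 0},
  {"dx": 0, "dy": 0, "dz": 0, "rx": 0, "ry": 0, "rz": 0},
])

```text
clock: 14.22
position: [496.9, -122.3, 61.0]
tcp_rot: [[-0.149, 0.989, -0.001], [0.989, 0.149, 0.0], [0.0, -0.001, -1.0]]
contact_force: [0.1, 5.6, 3.5]
finger_gap: 71.3
gripper_force: 2.7
```

Call:
apply_moves([
  {"dx": 0, "dy": 0, "dz": 0, "rx": 0, "ry": 0, "rz": 0},
  {"dx": 0, "dy": 0, "dz": 0, "rx": 0, "ry": 0, "rz": 0},
  {"dx": 0, "dy": 0, "dz": 0, "rx": 0, "ry": 0, "rz": 0},
  {"dx": 0, "dy": 0, "dz": 0, "rx": 0, "ry": 0, "rz": 0},
  {"dx": 0, "dy": 0, "dz": 0, "rx": 0, "ry": 0, "rz": 0},
], jaw=0, grip_force=20)

```text
clock: 14.85
position: [494.9, -122.0, 59.1]
tcp_rot: [[-0.149, 0.989, -0.005], [0.989, 0.149, 0.001], [0.002, -0.005, -1.0]]
contact_force: [-2.5, 4.7, -3.0]
finger_gap: 35.9
gripper_force: 21.8
```

```bash
python3 g2.py
```

```text
clock 14.85 pos [ 494.9 -122.    59.1] J [-19.9  -1.7 119.6  -0.   62.4 -28.4] gap 35.9 F [-2.5  4.7 -3. ]
d [ 2.519  0.03  -0.019] r [-0.027 -0.01   0.004]
pointer 25 [183.3 183.8 184.3 184.9 185.2]
mark top 46 [182.9 183.6 185.2 187.3 189.3]
mark face 27 [182.4 182.6 182.9 183.1 183.2]
pointer 22 [183.5 183.8 184.3 184.9 185.2]
mark top 53 [182.9 183.8 185.4 187.4 188.9]
mark face 26 [182.5 182.6 182.9 183.  183.3]
```

Call:
apply_moves([
  {"dx": -0.02, "dy": 0, "dz": 0, "rx": 0, "ry": 0, "rz": 0},
  {"dx": -0.02, "dy": 0, "dz": 0, "rx": 0, "ry": 0, "rz": 0},
  {"dx": -0.02, "dy": 0, "dz": 0, "rx": 0, "ry": 0, "rz": 0},
  {"dx": -0.02, "dy": 0, "dz": 0, "rx": 0, "ry": 0, "rz": 0},
  {"dx": -0.02, "dy": 0, "dz": 0, "rx": 0, "ry": 0, "rz": 0},
])

```text
clock: 15.58
position: [494.9, -122.6, 59.1]
tcp_rot: [[-0.149, 0.989, -0.005], [0.989, 0.149, 0.001], [0.002, -0.005, -1.0]]
contact_force: [-3.4, 5.0, -2.2]
finger_gap: 35.6
gripper_force: 22.1
```

```bash
python3 g2.py
python3 - <<'E'
from h import *
s=sense(); print(s['finger_gap'],s['gripper_force'],s['position'])
C=cam('wrist'); get_image('wrist')
for t in('dial_pointer','dial_mark'):
    for x in spot_point('wrist',t)[:1]: print(t,x['conf'],np.round(atz('wrist',x['position'],60,C),1))
E
```

```text
clock 15.575 pos [ 494.9 -122.6   59.1] J [-19.9  -1.7 119.6  -0.   62.4 -28.5] gap 35.6 F [-3.4  5.  -2.2]
d [ 2.534  0.03  -0.017] r [-0.028 -0.012  0.004]
pointer 22 [183.9 184.1 184.8 185.5 185.7]
mark top 48 [182.7 183.5 185.2 187.2 188.8]
mark face 29 [182.5 182.7 183.  183.2 183.2]
pointer 25 [182.8 184.1 184.9 185.5 185.7]
mark top 48 [183.1 183.7 185.4 187.3 189. ]
mark face 28 [182.5 182.7 182.8 183.1 183.2]
35.43167477039615 22.076306194067 [ 494.96571889 -122.59666163   59.07595145]
dial_pointer 0.39 [489.2 -59.5  60. ]
```

The leg reads within about 0.4 mm of the mark and the gap shows the lever fully closed. The dial was in line with the flag when last viewed, so I'm handing in.

```bash
python3 -c "
from station import *
print(finish_job())"
```

```text
the job is handed in; nothing more can be done
None
```

The job is handed in at about 15.6 s, though no verdict came back: the dial was last seen in line with the flag, the leg pointer measures about 0.4 mm from its marker, and the lever is held fully closed at about 22 N.

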